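# Tare a beaker, then present a filter plate over it

## Robot

A 6-joint arm with a two-finger parallel gripper is mounted at the origin on the work surface. World frame = base frame: x ahead of the robot, y to its left, z up, the work surface at z = 0. Lengths are in mm, angles in rad, forces in N, time in s.
With the tool pointing down it reaches from about 400 to 925 mm from the base axis. Payload 12.5 kg.
Tool frame: the origin (TCP) lies at the very end of the fingers, on their centre line; the grasp point (between the pads) lies 19 mm behind it (env.grip_point_offset is the distance from the TCP to the grasp point, in mm); z points along the fingers, y is the direction in which the jaws open and shut (so a half turn about z gives the same grasp; the last joint's range is limited). The gripper opens to 95 mm and grips with 3 to 60 N. Pads are 20 mm wide; open, the fingers measure 119 mm over their backs; the gripper's body (75 mm by 180 mm) begins 59 mm behind the grasp point.
Start: joints at [-1.358, 0.491, 1.559, -0, 1.092, -0.106], TCP at [195.915, -593.518, 214.661] pointing down, gripper open.
Joint ranges: [-3.1, 3.1], [-0.84, 2.19], [0.05, 2.79], [-1.13, 4.28], [0.06, 2.93], [-2.69, 2.69]. Speed limits (rad/s): [2.22, 2.22, 2.79, 3.14, 3.14, 3.14].

## Interface

Orientations are given as [roll, pitch, yaw] about the fixed x, y, z axes, in that order (R = Rz(yaw) Ry(pitch) Rx(roll)).
In Python, from cell import env gives the robot as it stands.
- The arm moves only by the tool drive_tool, never from a script. Its argument "commands" is a list of rows, each an object of numbers: "dx", "dy", "dz": the shift along the world's x, y, z in mm; "yaw": the turn about the world's z in degrees. In form: [{"dx": .., "dy": .., "dz": .., "yaw": ..}, ...]. A call has 1 to 5 rows; each row shifts and turns the commanded pose from where the row before left it; what a row does not reach is not made up. A row lasts 1/12 s, in which the tool goes at most 41.7 mm and 7.16 degrees, less where a joint would pass 70% of its speed; a pose out of reach is approached as far as the arm can. A call with a gripper value outside its range is refused whole. "grip" is the opening, from 0 (shut) to 1 (fully open), set as the call begins (left out, the last holds). The fingers move at their own pace and stop on an object; the grip force is fixed at half the most. Time passes only in rows, so rows that do not move let the fingers close. It gives the time, the measured TCP pose, the force and the opening at its end, in the units of the state.
- env.state(): the state, without advancing time (a new reading comes with each control period).
- env.read_camera(name): name is "scene" or "top"; returns the picture (384x512x3 uint8, red, green, blue); there is no depth.
- env.calibration(name): a dict with "intrinsics" (3x3 intrinsics, pixels), "rvec" (rotation vector, rad) and "tvec" (3), from world to camera coordinates, as OpenCV has them. Camera axes: x right, y down, z forward; pixel columns grow to the right and rows downward; lengths in mm; the calibration is good to about 2 mm. A picture is of the moment at which its call begins. calibration takes no time and is no camera call.
- env.job_done(): hands the job in, once; it reports no verdict.
Trained networks look in the newest picture that a camera, given by its name, has taken for a name from the list of things; names that differ only in an ending like _2 or _b are one class to them, and where a whole thing is asked for, a point or a joint stands for the part that bears it (a point fixed in the world has none). Each returns a list of dicts, best first, with "conf" (0 to 1); they miss things now and then, are a little off and sometimes report something else, mostly with a low value. They report only what shows in the picture. A call takes as long as a camera call. They do not tell look-alikes from the thing itself.
- env.trace(query, camera): "pixels" (384x512 bool, what is visible of it) and "pixel" ([column, row] in pixels, amid what is visible of it).
- env.place_of(query, camera): "pixel" ([column, row] in pixels: a listed point, or the origin of a listed thing).
The state is a dict: "t": time; "joints": joint angles; "qvel": joint speeds; "tau": joint torques, N m; "eef_pos": TCP position; "tcp_rot": TCP orientation; "ft_force": force on the tool from outside, world axes, zero at the start; "moment": the same for the moment, N m; "opening": opening from 0.0 (shut) to 1.0 (fully open).
Only numpy, scipy, OpenCV 4.12 (cv2) and the standard library are available. Lean on these libraries where they do the work, as an engineer would, in place of code of your own. Each camera call takes 0.05 s, during which the arm holds its last target.

## Task

Set the white porcelain beaker upright and centred on the balance's round pan and let go of it, lowering it gently so that the sprung pan is never rammed down to its stop. Then lift the grey flap of the red filter case well up so that it stays standing open, draw out the filter plate with the yellow tab (leave the blue-tabbed one in its slot), and finish while still holding the plate upright and still, centred over the beaker with its lower edge a few centimetres above the rim, touching nothing but the gripper. Leave the amber bottle, the white jar and the tube rack where they stand.

Things in the scene. Friction and masses are not known exactly. Their poses are not given: they have to be found in the camera images.
- beaker: open white porcelain beaker, round, 58 mm outer diameter at the rim (56 mm at the foot), 55 mm high, wall 3 mm, floor 5 mm, about 0.1 to 0.15 kg; origin at the centre of its underside, z up; stands loose on the bench at the start
- beaker_rim (a point): centre of the beaker's mouth, 55 mm above its underside
- balance: fixed compact white balance, 170 (x) by 130 (y) by 40 mm high, black display towards its -x end; origin on the bench under its centre; the pan's axis is at x = +25 mm, y = 0 in its frame
- pan_top (a point): centre of the top face of the steel pan, a disc of 96 mm diameter with a thin blue ring of 60 mm diameter in the middle; 60 mm above the bench when empty, z up
- pan (a joint): how far the sprung pan is pressed down, m: 0 empty; spring 600 N/m, so the beaker sinks it about 2 mm; hard stop at 0.013
- case: fixed red open-topped filter case, 110 (x) by 170 (y) by 78 mm high, walls and floor 5 mm; origin on the bench under its centre; flap hinged along the +x top edge. Two plates stand in slots at x = -8, y = +35 and -35 mm of its frame (which is where varies); slot guides hold only the plates' ends (over 18 mm from the plate's middle), reach 35 mm above the bench, play 1.5 mm
- flap_hinge (a point): middle of the flap's hinge line, at x = +55 mm, y = 0, z = 79 mm in the case's frame; the hinge line runs along the case's y
- flap (a joint): opening angle of the grey flap (114 mm from hinge to edge, 172 mm wide, 5 mm thick), rad: 0 shut, grows as it is lifted, stop at 1.75; a friction hinge (about 0.1 N m) lets it stay at any angle; may start slightly ajar
- plate: the wanted filter plate: upright steel frame 44 (x) by 5 (y) by 46 mm high with a white round filter, on top a yellow tab 24 (x) by 10 (y) by 20 mm high (66 mm in all, 0.05 to 0.08 kg); origin at the middle of its lower edge, z up; x, y along the case's x, y. Stands on the case's floor, 5 mm above the bench, hidden under the flap; draw it straight up
- plate_tab (a point): centre of the yellow tab, 56 mm above the plate's lower edge
- other_plate: an identical plate with a blue tab, in the other slot; to be left there
- amber_bottle: bystander: small amber glass bottle with black cap, 36 mm diameter, 75 mm high; origin under its centre
- white_jar: bystander: low white plastic jar, 64 mm diameter, 60 mm high; origin under its centre
- tube_rack: bystander: grey rack with five capped tubes, 60 (x) by 190 (y) by 101 mm high; origin under its centre
- flap_tab (a point): centre of the black pull tab at mid-width of the flap's free edge, 132 mm from the hinge line and 5 mm above the flap's underside; the tab is 20 mm wide along the hinge line, 10 mm thick, and stands out 32 mm beyond the flap's edge (from 114 to 146 mm from the hinge), clear of the case, so it can be pinched on its two sides or hooked from below
Not all that is in view belongs to the job. What is shaped like the beaker but green is not meant.

How it is judged (in metres and radians):
On the way, in this order (a step that is already met when the one before it is completed fails the run):
1. the beaker stands upright on the pan, within 12 mm of its centre, let go (horizontal distance between beaker and pan_top below 0.012 m and z of beaker in the frame of pan_top between -0.003 and 0.003 m and angle between beaker's own z axis and vertical below 0.06 rad and contact force between the fingers and beaker below 0.1 N and value of joint pan between 0.0008 and 0.005 m), for 0.2 s.
2. the flap has been lifted beyond 1.15 rad (value of joint flap above 1.15 rad), for 0.1 s.
3. the yellow-tabbed plate is drawn clear of the case in the gripper (z of plate in the frame of case above 0.08 m and contact force between the fingers and plate above 1 N), for 0.1 s.
At the end, for the whole second after the job is handed in: Beaker free and upright (0.06 rad) within 12 mm of the pan centre, pan 0.8 to 5 mm down; flap open beyond 1.0 rad; yellow-tabbed plate held still by the gripper alone, upright within 0.2 rad, its lower edge within 18 mm of the beaker axis and 8 to 90 mm above the rim (all of step 1 and value of joint flap above 1 rad and horizontal distance between plate and beaker_rim below 0.018 m and z of plate in the frame of beaker_rim between 0.008 and 0.09 m and angle between plate's own z axis and vertical below 0.2 rad and contact force between the fingers and plate above 1 N and linear speed of plate below 0.03 m/s and contact force between plate and beaker below 0.05 N and contact force between plate and case below 0.05 N and contact force between plate and balance below 0.05 N and contact force between the arm and beaker below 0.1 N); the arm keeps its last pose, push and grip.
It fails at once if the pan is rammed down to its stop (beyond 12 mm) (value of joint pan above 0.012 m).
It fails at once if the blue-tabbed plate is drawn out (moved more than 20 mm) (distance of other_plate from where it was at the start of the episode above 0.02 m).
It fails at once if the amber bottle is moved more than 30 mm or tipped (distance of amber_bottle from where it was at the start of the episode above 0.03 m or angle between amber_bottle's own z axis and vertical above 0.35 rad).
It fails at once if the white jar is moved more than 30 mm or tipped (distance of white_jar from where it was at the start of the episode above 0.03 m or angle between white_jar's own z axis and vertical above 0.35 rad).
It fails at once if the tube rack is moved more than 30 mm or tipped (distance of tube_rack from where it was at the start of the episode above 0.03 m or angle between tube_rack's own z axis and vertical above 0.35 rad).
It also fails if it takes over 72 s, if anything falls off the work surface, if the arm or the gripper's body presses on something with over 40 N, if the wrist force passes 120 N, or if a joint passes its speed limit or range.

## Working session

There is one attempt and no reset: what is moved stays moved. The work goes in short steps, Python scripts to look and compute and a tool call to move; the robot and the scene stay as the last step left them, time stands still between calls to the robot, and variables do not carry over. Pictures are saved under pics/ and viewed, and the job is handed in when it is done.

Besides the shell and the picture viewer there is one more tool, called after "Emit:" in YAML: its name, and indented under it one key for each argument. drive_tool: Moves the arm, as the interface text tells. Its arguments: {"type":"object","properties":{"commands":{"type":"array"},"grip":{"type":"number"}},"required":["commands"]}

```bash
ls; mkdir -p pics
cat > h.py <<'E'
import numpy as np, cv2
from cell import env
def cal(c):
    k=env.calibration(c); return np.array(k["intrinsics"],float),np.array(k["rvec"],float).ravel(),np.array(k["tvec"],float).ravel()
def proj(c,P):
    K,r,t=cal(c); return cv2.projectPoints(np.array(P,float).reshape(-1,1,3),r,t,K,None)[0].reshape(-1,2)
def onz(c,px,z):
    K,r,t=cal(c); R=cv2.Rodrigues(r)[0]; o=-R.T@t
    d=R.T@np.linalg.inv(K)@np.array([px[0],px[1],1.0]); return o+d*(z-o[2])/d[2]
def save(c,n,im=None,crop=None,scale=1):
    im=env.read_camera(c) if im is None else im
    if crop: im=im[crop[1]:crop[3],crop[0]:crop[2]]
    im=cv2.resize(im,None,fx=scale,fy=scale,interpolation=cv2.INTER_CUBIC)
    cv2.imwrite("pics/"+n+".png",im[:,:,::-1])
E
python3 - <<'E'
from h import *
for c in("scene","top"):
    im=env.read_camera(c); np.save("pics/"+c+"0.npy",im); save(c,c+"0",im,scale=1.5)
    K,r,t=cal(c);R=cv2.Rodrigues(r)[0];print(c,K[0,0],-R.T@t)
s=env.state();print(s["t"],s["eef_pos"],s["tcp_rot"],s["opening"])
for q in("beaker","balance","pan_top","flap_hinge","flap_tab","case"):
    for c in("top","scene"):
        for d in env.place_of(q,c)[:3]: print(q,c,np.round(d["pixel"],1),round(d["conf"],2))
print(env.state()["t"])
E
```

```text
pics
scene 457.05154568630934 [1107.53605585  200.92206276  969.95555535]
top 348.27133519805074 [467.92095278  36.33940948 855.25509901]
0.1 [ 195.84804333 -593.31216978  214.14571273] [-3.14064724e+00 -1.13856133e-04  3.18765441e-01] 1.0009413228174562
beaker top [159.5 230.9] 0.96
beaker top [118.6 223.4] 0.71
beaker scene [404.9 230. ] 0.89
beaker scene [358.5 211.5] 0.78
beaker scene [285. 195.] 0.24
balance top [234.  216.2] 0.61
balance scene [285.2 198.6] 0.56
pan_top top [230.1 207.7] 0.98
pan_top scene [286.5 194.2] 0.61
flap_hinge top [386.2 183.5] 0.81
flap_hinge top [160.8 231.8] 0.72
flap_hinge scene [133.7 163.7] 0.61
flap_tab top [386.5 239.7] 0.98
flap_tab scene [156.7 122.5] 0.88
case top [139.7 139.5] 0.56
case top [372.5 210.7] 0.55
case top [389.3 242.9] 0.47
case scene [152.1 164.4] 0.55
0.7
```

View pics/scene0.png

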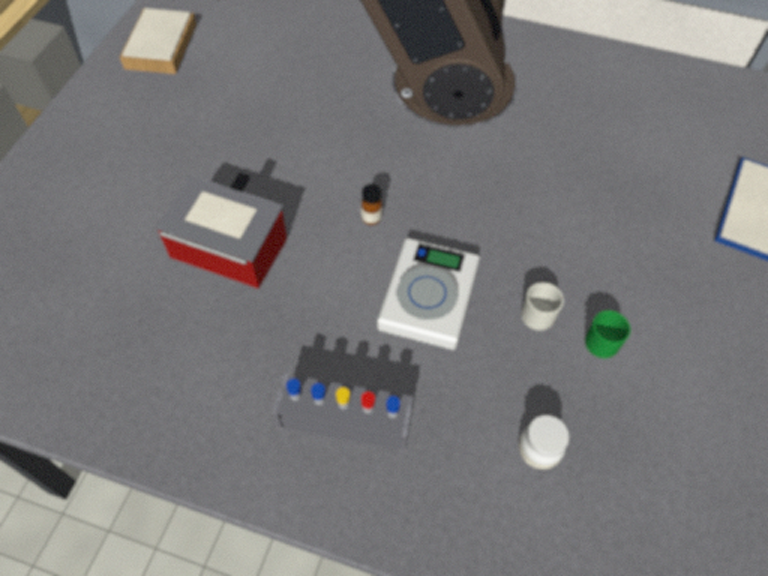

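View pics/top0.png

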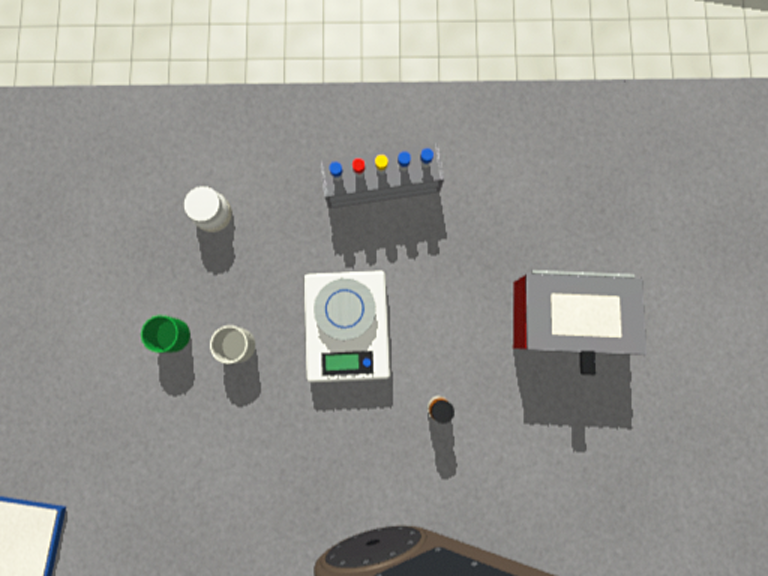

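Top view, full-image pixels: the white beaker is at about (155,229). Possible look-alikes are the green beaker (110,222), white jar (138,138) and pan (230,206). The description picks the white, open one. Next I'll measure and check it in a crop.

Run:
```python
from h import *
it=np.load("pics/top0.npy");isc=np.load("pics/scene0.npy")
save("top","crop_b",it,(90,130,275,280),4)
def tri(a,b):
    # best world pt from top pixel a, scene pixel b
    P=[]
    for c in("top","scene"):
        K,r,t=cal(c);P.append(K@np.c_[cv2.Rodrigues(r)[0],t])
    X=cv2.triangulatePoints(P[0],P[1],np.array(a,float),np.array(b,float)).ravel();return X[:3]/X[3]
print("beaker org top z0",onz("top",(159.5,230.9),0),"scene",onz("scene",(358.5,211.5),0))
print("pan",onz("top",(230.1,207.7),60),onz("scene",(286.5,194.2),60),tri((230.1,207.7),(286.5,194.2)))
print("tab",tri((386.5,239.7),(156.7,122.5)))
print("hinge",onz("top",(386.2,183.5),79),onz("scene",(133.7,163.7),79))
for q in("beaker_rim",):
  for c in("top","scene"):
    for d in env.place_of(q,c)[:3]: print(q,c,np.round(d["pixel"],1),round(d["conf"],2),onz(c,d["pixel"],55))
# pan blue ring
def ring(c,im,box):
    x0,y0,x1,y1=box; s=im[y0:y1,x0:x1].astype(int)
    m=(s[...,2]-s[...,0]>25); ys,xs=np.nonzero(m); e=cv2.fitEllipse(np.c_[xs,ys].astype(np.float32)); return len(xs),np.array(e[0])+[x0,y0],e[1]
for c,im,b in(("top",it,(214,190,246,222)),("scene",isc,(268,180,303,210))):
    n,p,e=ring(c,im,b);print("ring",c,n,p,e,onz(c,p,60))
for c in("top","scene"):
  for q in ("case","balance","amber_bottle","tube_rack","white_jar"):
    for d in env.trace(q,c)[:1]:
      m=d["pixels"];ys,xs=np.nonzero(m);print(q,c,d["conf"],xs.min(),xs.max(),ys.min(),ys.max(),onz(c,d["pixel"],40))
print("flap corners/edges: ", [onz("top",np.array(p)/1.5,84).round(0) for p in((526,352),(645,354),(641,276),(527,272))])
print("balance corners", [onz("top",np.array(p)/1.5,40).round(0) for p in((305,273),(384,271),(389,380),(307,382))])
```

```text
beaker org top z0 [491.26943523 274.00803826   0.        ] scene [496.50947486 276.86486537   0.        ]
pan [541.17187625  96.64169053  60.        ] [543.06043532 102.20705753  60.        ] [540.84689684  99.99553947  55.61328787]
tab [ 468.51851808 -252.85019995   95.83969497]
hinge [ 590.92990987 -256.12679369   79.        ] [ 590.89204717 -265.13511986   79.        ]
beaker_rim top [106.3 220.5] 0.65 [514.59261892 382.17803386  55.        ]
beaker_rim top [152.5 229.1] 0.64 [494.00324495 274.92294301  55.        ]
beaker_rim scene [407.3 214.7] 0.9 [503.00680355 381.08153332  55.        ]
beaker_rim scene [362.  194.4] 0.78 [482.51680409 270.96189178  55.        ]
beaker_rim scene [153.8 163.2] 0.27 [ 559.63263581 -231.93056576   55.        ]
ring top 149 [229.30979919 205.45205116] (24.696578979492188, 25.038063049316406) [546.36170302  98.46138322  60.        ]
ring scene 119 [284.43361664 194.39542484] (20.73517417907715, 24.43474769592285) [545.15311664  97.76742717  60.        ]
case top 0.58 341 430 181 250 [ 527.8667336  -262.97325457   40.        ]
balance top 0.77 203 2
[... 236 characters left out ...]
 154 [714.37557626 328.53096533  40.        ]
case scene 0.7 106 191 115 191 [ 525.69964967 -260.14519398   40.        ]
balance scene 0.73 252 319 159 231 [544.46571269 105.58907039  40.        ]
amber_bottle scene 0.88 240 254 122 149 [392.30683667 -52.50662503  40.        ]
tube_rack scene 0.97 182 275 250 299 [770.87488422  40.67135576  40.        ]
white_jar scene 0.81 346 378 277 311 [713.41591363 331.26598632  40.        ]
flap corners/edges:  [array([ 477., -170.,   84.]), array([ 473., -343.,   84.]), array([ 588., -346.,   84.]), array([ 596., -177.,   84.])]
balance corners [array([605., 162.,  40.]), array([607.,  37.,  40.]), array([437.,  31.,  40.]), array([435., 157.,  40.])]
```

View pics/crop_b.png

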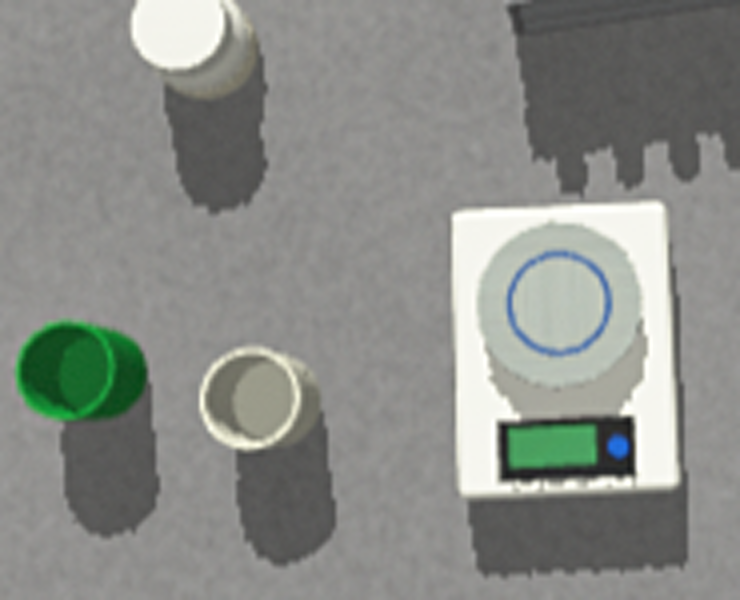

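Run:
```python
from h import *
it=np.load("pics/top0.npy");isc=np.load("pics/scene0.npy")
a=np.linspace(0,2*np.pi,60)
def circ(x,y,z,r): return np.c_[x+r*np.cos(a),y+r*np.sin(a),0*a+z]
out=[]
for c,im,b in(("top",it,(130,180,270,260)),("scene",isc,(250,150,390,230))):
    s=5;v=cv2.resize(im[b[1]:b[3],b[0]:b[2]],None,fx=s,fy=s,interpolation=cv2.INTER_CUBIC)
    for P,col in((circ(493,274.5,55,29),(255,0,0)),(circ(493,274.5,0,28),(255,0,255)),(circ(545.8,98.1,60,30),(255,160,0)),(circ(545.8,98.1,60,48),(0,200,0))):
        q=(proj(c,P)-[b[0],b[1]]+.5)*s
        cv2.polylines(v,[np.round(q).astype(np.int32)],True,col,1)
    out.append(v)
save("","ov1",np.vstack(out)[:, :])
```

```text
(no output)
```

View pics/ov1.png

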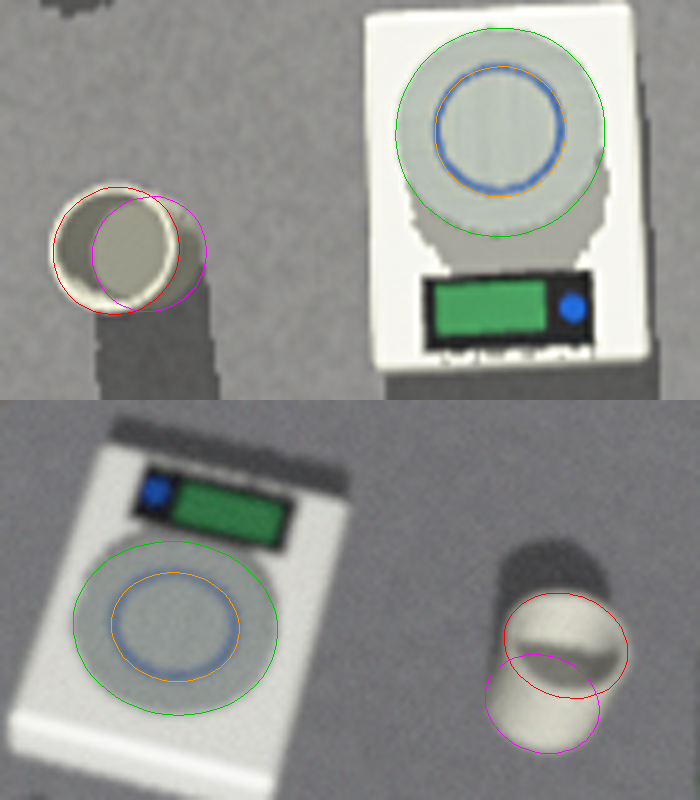

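Emit:
drive_tool:
  commands:
    - {"dx": 35,"dy": 20,"yaw": -6}
    - {"dx": 35,"dy": 20,"yaw": -6}
    - {"dx": 35,"dy": 20,"yaw": -6}
    - {"dx": 35,"dy": 20,"yaw": 0}
    - {"dx": 35,"dy": 20}

```text
invalid input
```

The overlay confirms the white beaker and the pan (ring) centre to about 2 mm.

Emit:
drive_tool:
  commands:
    - {"dx": 35,"dy": 20,"dz": 0,"yaw": -6}
    - {"dx": 35,"dy": 20,"dz": 0,"yaw": -6}
    - {"dx": 35,"dy": 20,"dz": 0,"yaw": -6}
    - {"dx": 35,"dy": 20,"dz": 0,"yaw": 0}
    - {"dx": 35,"dy": 20,"dz": 0,"yaw": 0}

```text
t: 1.72
eef_pos: [372.3, -492.4, 214.8]
tcp_rot: [3.141, -0.0, 0.004]
ft_force: [0.4, -1.0, 0.8]
opening: 1.001
```

Emit:
drive_tool:
  commands:
    - {"dx": 10,"dy": 38,"dz": 0,"yaw": 0}
    - {"dx": 10,"dy": 38,"dz": 0,"yaw": 0}
    - {"dx": 10,"dy": 38,"dz": 0,"yaw": 0}
    - {"dx": 10,"dy": 38,"dz": 0,"yaw": 0}
    - {"dx": 10,"dy": 38,"dz": 0,"yaw": 0}

```text
t: 2.13
eef_pos: [421.1, -301.7, 214.7]
tcp_rot: [3.141, -0.0, 0.004]
ft_force: [0.7, 0.5, 0.7]
opening: 0.999
```

Emit:
drive_tool:
  commands:
    - {"dx": 10,"dy": 38,"dz": 0,"yaw": 0}
    - {"dx": 10,"dy": 38,"dz": 0,"yaw": 0}
    - {"dx": 10,"dy": 38,"dz": 0,"yaw": 0}
    - {"dx": 10,"dy": 38,"dz": 0,"yaw": 0}
    - {"dx": 10,"dy": 38,"dz": 0,"yaw": 0}

```text
t: 2.55
eef_pos: [471.1, -111.7, 214.9]
tcp_rot: [3.141, -0.0, 0.004]
ft_force: [1.8, -0.7, 0.7]
opening: 1.001
```

Emit:
drive_tool:
  commands:
    - {"dx": 5,"dy": 38,"dz": 0,"yaw": 0}
    - {"dx": 5,"dy": 38,"dz": 0,"yaw": 0}
    - {"dx": 5,"dy": 38,"dz": 0,"yaw": 0}
    - {"dx": 5,"dy": 38,"dz": 0,"yaw": 0}
    - {"dx": 2,"dy": 38,"dz": 0,"yaw": 0}

```text
t: 2.97
eef_pos: [493.1, 78.4, 214.9]
tcp_rot: [3.141, -0.001, 0.005]
ft_force: [0.7, -1.0, 0.2]
opening: 1.0
```

Emit:
drive_tool:
  commands:
    - {"dx": 0,"dy": 38,"dz": 0,"yaw": 0}
    - {"dx": 0,"dy": 38,"dz": 0,"yaw": 0}
    - {"dx": 0,"dy": 38,"dz": 0,"yaw": 0}
    - {"dx": 0,"dy": 38,"dz": 0,"yaw": 0}
    - {"dx": 0,"dy": 38,"dz": -30,"yaw": 0}

```text
t: 3.38
eef_pos: [494.4, 264.4, 192.4]
tcp_rot: [-3.139, -0.007, 0.005]
ft_force: [1.3, 0.3, 0.8]
opening: 0.998
```

Emit:
drive_tool:
  commands:
    - {"dx": 0,"dy": 6,"dz": -35,"yaw": 0}
    - {"dx": 0,"dy": 0,"dz": -35,"yaw": 0}
    - {"dx": 0,"dy": 0,"dz": -30,"yaw": 0}
    - {"dx": 0,"dy": 0,"dz": 0,"yaw": 0}

```text
t: 3.72
eef_pos: [490.5, 266.6, 84.1]
tcp_rot: [3.139, 0.007, 0.005]
ft_force: [0.0, -0.6, 0.2]
opening: 1.002
```

Run:
```python
from h import *
save("top","b2",crop=(100,180,220,270),scale=6)
print(env.state()["eef_pos"])
```

```text
[491.77654823 266.85443125  86.94499385]
```

View pics/b2.png

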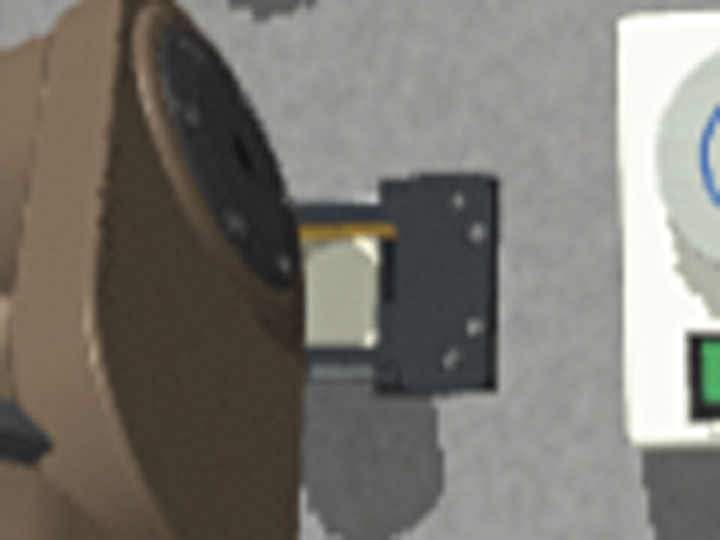

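Run:
```python
from h import *
for P in [(492,267,87),(492,220,87),(492,177,165),(492,357,165),(492,227,165),(545,267,87)]:
    p=proj("top",P)[0]; print(P,p.round(0),((p-[100,180])*6).round(0))
save("scene","b2s",crop=(290,120,430,250),scale=5.5)
```

```text
(492, 267, 87) [152. 230.] [311. 297.]
(492, 220, 87) [173. 229.] [438. 296.]
(492, 177, 165) [185. 228.] [512. 288.]
(492, 357, 165) [ 95. 229.] [-32. 293.]
(492, 227, 165) [160. 228.] [361. 289.]
(545, 267, 87) [153. 206.] [315. 153.]
```

View pics/b2s.png

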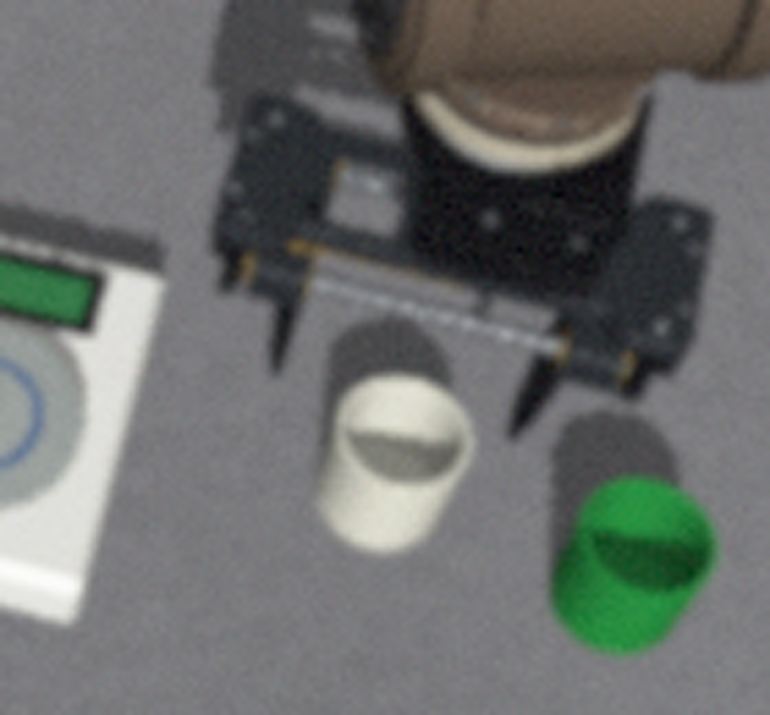

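Emit:
drive_tool:
  commands:
    - {"dx": 2,"dy": 7,"dz": 0,"yaw": 0}
    - {"dx": 0,"dy": 0,"dz": -22,"yaw": 0}
    - {"dx": 0,"dy": 0,"dz": -22,"yaw": 0}
    - {"dx": 0,"dy": 0,"dz": -22,"yaw": 0}
    - {"dx": 0,"dy": 0,"dz": 0,"yaw": 0}

```text
t: 4.23
eef_pos: [494.8, 274.3, 21.9]
tcp_rot: [3.141, 0.001, 0.004]
ft_force: [-0.5, -0.4, -0.6]
opening: 1.002
```

Emit:
drive_tool:
  commands:
    - {"dx": 0,"dy": 0,"dz": 0,"yaw": 0}
    - {"dx": 0,"dy": 0,"dz": 0,"yaw": 0}
    - {"dx": 0,"dy": 0,"dz": 0,"yaw": 0}
    - {"dx": 0,"dy": 0,"dz": 0,"yaw": 0}
    - {"dx": 0,"dy": 0,"dz": 0,"yaw": 0}
  grip: 0.4

```text
t: 4.65
eef_pos: [495.3, 274.4, 23.9]
tcp_rot: [-3.141, -0.001, 0.005]
ft_force: [0.5, 0.2, -0.3]
opening: 0.71
```

Emit:
drive_tool:
  commands:
    - {"dx": 0,"dy": 0,"dz": 0,"yaw": 0}
    - {"dx": 0,"dy": 0,"dz": 0,"yaw": 0}
    - {"dx": 0,"dy": 0,"dz": 0,"yaw": 0}
    - {"dx": 0,"dy": 0,"dz": 0,"yaw": 0}
    - {"dx": 0,"dy": 0,"dz": 0,"yaw": 0}

```text
t: 5.07
eef_pos: [495.2, 274.3, 23.4]
tcp_rot: [-3.141, -0.001, 0.005]
ft_force: [-0.8, 0.4, 6.8]
opening: 0.594
```

Emit:
drive_tool:
  commands:
    - {"dx": 0,"dy": 0,"dz": 10,"yaw": 0}
    - {"dx": 0,"dy": 0,"dz": 20,"yaw": 0}
    - {"dx": 0,"dy": 0,"dz": 25,"yaw": 0}
    - {"dx": 0,"dy": 0,"dz": 25,"yaw": 0}
    - {"dx": 0,"dy": 0,"dz": 20,"yaw": 0}
  grip: 0.3

```text
t: 5.48
eef_pos: [494.9, 274.2, 125.0]
tcp_rot: [-3.142, -0.001, 0.005]
ft_force: [-0.2, 0.3, 0.1]
opening: 0.601
```

Emit:
drive_tool:
  commands:
    - {"dx": 10,"dy": -35,"dz": 10,"yaw": 0}
    - {"dx": 10,"dy": -35,"dz": 0,"yaw": 0}
    - {"dx": 10,"dy": -35,"dz": 0,"yaw": 0}
    - {"dx": 10,"dy": -35,"dz": 0,"yaw": 0}
    - {"dx": 10,"dy": -30,"dz": 0,"yaw": 0}

```text
t: 5.9
eef_pos: [544.9, 102.1, 133.5]
tcp_rot: [3.141, 0.0, 0.005]
ft_force: [0.0, 0.4, -0.8]
opening: 0.597
```

Emit:
drive_tool:
  commands:
    - {"dx": 0,"dy": -5,"dz": 0,"yaw": 0}
    - {"dx": 0,"dy": 0,"dz": 0,"yaw": 0}
    - {"dx": 0,"dy": 0,"dz": 0,"yaw": 0}

```text
t: 6.15
eef_pos: [544.6, 99.3, 133.1]
tcp_rot: [-3.142, 0.0, 0.004]
ft_force: [0.1, 0.2, -1.7]
opening: 0.596
```

Run:
```python
from h import *
s=env.state();print(s["eef_pos"],s["ft_force"],s["opening"])
a=np.linspace(0,2*np.pi,60)
x,y,z=s["eef_pos"]; z0=z-23.5
for c,b,k in(("scene",(240,110,350,240),5),):
    im=env.read_camera(c).copy();v=cv2.resize(im[b[1]:b[3],b[0]:b[2]],None,fx=4.5,fy=4.5,interpolation=cv2.INTER_CUBIC)
    for h,r in((z0+55,29),(z0,28)):
        q=(proj(c,np.c_[x+r*np.cos(a),y+r*np.sin(a),0*a+h])-[b[0],b[1]]+.5)*4.5
        cv2.polylines(v,[np.round(q).astype(np.int32)],True,(255,0,0),1)
    save(c,"b3",v)
```

```text
[544.61072332  99.26054298 133.09258443] [ 0.14833525  0.15365687 -1.66383434] 0.5957547012615539
```

View pics/b3.png

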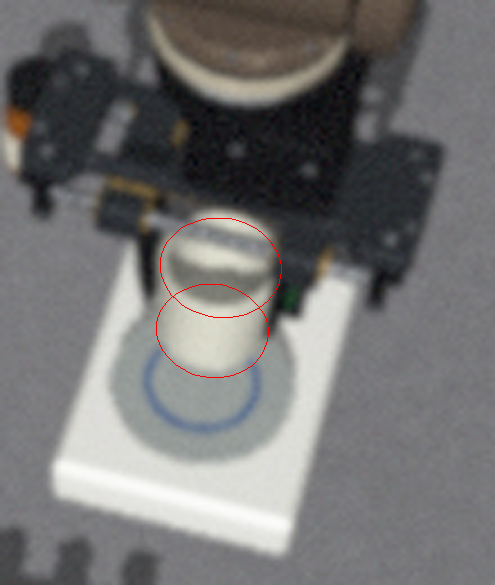

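Run:
```python
from h import *
from scipy.optimize import minimize
x,y,z=env.state()["eef_pos"]
save("top","b4",crop=(180,150,280,260),scale=5)
for d in env.place_of("beaker_rim","scene")[:2]+env.place_of("beaker","scene")[:2]: print(d)
print(proj("scene",[(x,y,z-23.5),(x,y,z+31.5)]))
```

```text
{'pixel': [407.6, 215.6], 'conf': 0.68}
{'pixel': [289.1, 166.5], 'conf': 0.65}
{'pixel': [399.7, 231.0], 'conf': 0.73}
{'pixel': [283.4, 183.9], 'conf': 0.55}
[[286.87189315 182.83360475]
 [288.70199358 168.79833155]]
```

View pics/b4.png

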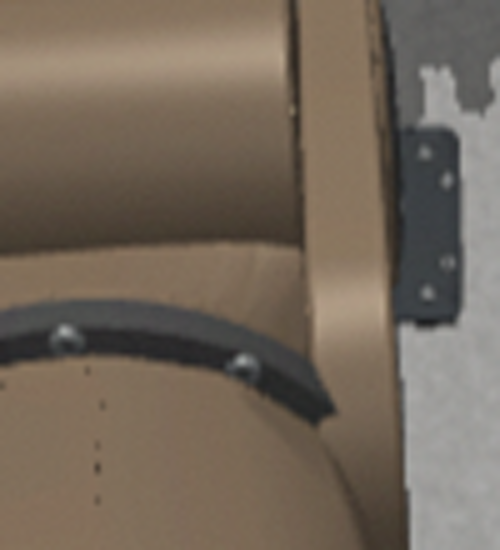

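Emit:
drive_tool:
  commands:
    - {"dx": 2,"dy": -1,"dz": -15,"yaw": 0}
    - {"dx": 0,"dy": 0,"dz": -12,"yaw": 0}
    - {"dx": 0,"dy": 0,"dz": -8,"yaw": 0}
    - {"dx": 0,"dy": 0,"dz": -4,"yaw": 0}
    - {"dx": 0,"dy": 0,"dz": 0,"yaw": 0}

```text
t: 6.77
eef_pos: [546.5, 98.6, 93.1]
tcp_rot: [3.141, 0.001, 0.005]
ft_force: [-0.7, 0.1, -1.1]
opening: 0.597
```

Emit:
drive_tool:
  commands:
    - {"dx": 0,"dy": 0,"dz": -2,"yaw": 0}
    - {"dx": 0,"dy": 0,"dz": -2,"yaw": 0}
    - {"dx": 0,"dy": 0,"dz": -2,"yaw": 0}
    - {"dx": 0,"dy": 0,"dz": 0,"yaw": 0}
    - {"dx": 0,"dy": 0,"dz": 0,"yaw": 0}

```text
t: 7.18
eef_pos: [547.0, 98.2, 87.9]
tcp_rot: [3.142, -0.0, 0.005]
ft_force: [0.9, 0.2, -0.2]
opening: 0.599
```

Run:
```python
from h import *
for i in range(3):
    s=env.state();print(s["eef_pos"],s["ft_force"]); im=env.read_camera("scene")
a=np.linspace(0,2*np.pi,60)
x,y,z=s["eef_pos"]; c="scene";b=(240,110,350,240)
v=cv2.resize(im[b[1]:b[3],b[0]:b[2]],None,fx=4.5,fy=4.5,interpolation=cv2.INTER_CUBIC)
q=(proj(c,np.c_[545.8+28*np.cos(a),98.1+28*np.sin(a),0*a+60])-[b[0],b[1]]+.5)*4.5
cv2.polylines(v,[np.round(q).astype(np.int32)],True,(255,0,0),1)
save(c,"b5",v)
```

```text
[546.95702702  98.1590603   87.94972528] [ 0.85261143  0.2157521  -0.22889667]
[546.96798676  98.15979276  87.99488217] [-0.09062776  0.1511086  -1.22300153]
[546.9991665   98.16016721  88.02286813] [-0.00672473 -0.53794978 -1.06405951]
```

View pics/b5.png

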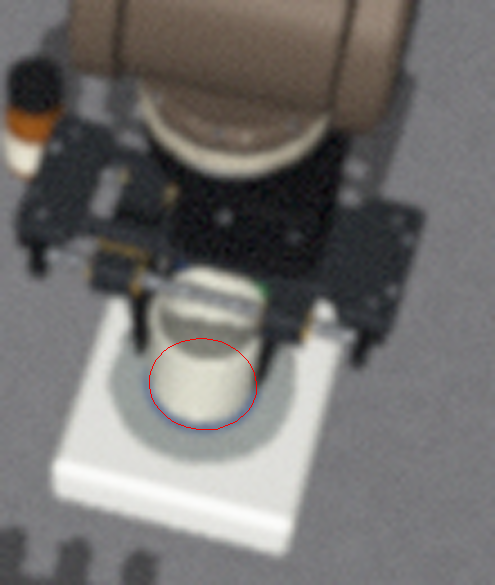

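Emit:
drive_tool:
  commands:
    - {"dx": 0,"dy": 0,"dz": -1,"yaw": 0}
    - {"dx": 0,"dy": 0,"dz": -1,"yaw": 0}
    - {"dx": 0,"dy": 0,"dz": -1,"yaw": 0}
    - {"dx": 0,"dy": 0,"dz": 0,"yaw": 0}

```text
t: 7.67
eef_pos: [546.8, 98.2, 84.6]
tcp_rot: [3.141, 0.0, 0.005]
ft_force: [0.4, 0.1, -1.0]
opening: 0.595
```

```bash
cat > w.py <<'E'
from h import *
F=[]
for i in range(6):
    im=env.read_camera("scene");s=env.state();F.append(s["ft_force"])
print(s["eef_pos"],np.mean(F,0),np.std(F,0),s["t"])
E
python3 w.py
```

```text
[546.94423542  98.18274674  84.87006128] [-0.05323326 -0.03352715 -0.76238258] [0.36482733 0.60536938 0.46763259] 7.9667
```

Emit:
drive_tool:
  commands:
    - {"dx": 0,"dy": 0,"dz": -1,"yaw": 0}
    - {"dx": 0,"dy": 0,"dz": -1,"yaw": 0}
    - {"dx": 0,"dy": 0,"dz": 0,"yaw": 0}

```text
t: 8.22
eef_pos: [546.9, 98.2, 82.7]
tcp_rot: [3.142, 0.0, 0.005]
ft_force: [0.2, 0.1, -1.4]
opening: 0.599
```

```bash
python3 w.py
```

```text
[546.92029086  98.18829912  82.85948663] [ 0.32005794 -0.3693882  -0.80361046] [0.34518116 0.55485491 0.45965764] 8.5167
```

Emit:
drive_tool:
  commands:
    - {"dx": 0,"dy": 0,"dz": -1,"yaw": 0}
    - {"dx": 0,"dy": 0,"dz": -1,"yaw": 0}
    - {"dx": 0,"dy": 0,"dz": 0,"yaw": 0}

```text
t: 8.77
eef_pos: [546.9, 98.2, 80.7]
tcp_rot: [3.142, -0.0, 0.005]
ft_force: [0.7, 0.2, 0.2]
opening: 0.598
```

```bash
echo 'save("scene","b%d"%(s["t"]*10),im,(240,110,350,240),4.5)' >>w.py; python3 w.py; ls pics
```

```text
[546.93779617  98.20919567  80.89981836] [-0.26645577 -0.03254933  0.60062746] [0.54363794 0.50220003 0.4626352 ] 9.0667
b2.png
b2s.png
b3.png
b4.png
b5.png
b90.png
crop_b.png
ov1.png
scene0.npy
scene0.png
top0.npy
top0.png
```

Contact found: force up 1.4 N, about 2 mm of pan travel. Releasing.

Emit:
drive_tool:
  commands:
    - {"dx": 0,"dy": 0,"dz": 0,"yaw": 0}
    - {"dx": 0,"dy": 0,"dz": 0,"yaw": 0}
    - {"dx": 0,"dy": 0,"dz": 0,"yaw": 0}
    - {"dx": 0,"dy": 0,"dz": 0,"yaw": 0}
    - {"dx": 0,"dy": 0,"dz": 0,"yaw": 0}
  grip: 0.95

```text
t: 9.48
eef_pos: [546.9, 98.2, 80.8]
tcp_rot: [3.141, 0.0, 0.005]
ft_force: [0.8, 0.7, 0.4]
opening: 0.892
```

Emit:
drive_tool:
  commands:
    - {"dx": 0,"dy": 0,"dz": 0,"yaw": 0}
    - {"dx": 0,"dy": 0,"dz": 0,"yaw": 0}

```text
t: 9.65
eef_pos: [546.9, 98.2, 80.8]
tcp_rot: [3.142, 0.0, 0.005]
ft_force: [0.4, -0.5, -0.0]
opening: 0.943
```

Emit:
drive_tool:
  commands:
    - {"dx": 0,"dy": 0,"dz": 10,"yaw": 0}
    - {"dx": 0,"dy": 0,"dz": 25,"yaw": 0}
    - {"dx": 0,"dy": 0,"dz": 30,"yaw": 0}
    - {"dx": 0,"dy": 0,"dz": 35,"yaw": 0}
    - {"dx": 0,"dy": 0,"dz": 35,"yaw": 0}

```text
t: 10.07
eef_pos: [546.5, 98.1, 217.9]
tcp_rot: [3.141, 0.0, 0.005]
ft_force: [0.8, 0.6, -0.0]
opening: 0.951
```

Emit:
drive_tool:
  commands:
    - {"dx": -8,"dy": -38,"dz": 0,"yaw": 0}
    - {"dx": -8,"dy": -38,"dz": 0,"yaw": 0}
    - {"dx": -8,"dy": -38,"dz": 0,"yaw": 0}
    - {"dx": -8,"dy": -38,"dz": 0,"yaw": 0}
    - {"dx": -8,"dy": -38,"dz": 0,"yaw": 0}

```text
t: 10.48
eef_pos: [506.2, -93.3, 216.8]
tcp_rot: [3.141, -0.001, 0.005]
ft_force: [0.4, 0.3, 0.3]
opening: 0.95
```

Run:
```python
from h import *
a=np.linspace(0,2*np.pi,60);out=[]
for c,b in(("top",(190,165,280,225)),("scene",(240,150,330,235))):
    im=env.read_camera(c);k=6 if c=="top" else 4;k=5
    v=cv2.resize(im[b[1]:b[3],b[0]:b[2]],None,fx=k,fy=k,interpolation=cv2.INTER_CUBIC)
    for h,r in((58,28),(113,29),(58,48)):
        q=(proj(c,np.c_[545.8+r*np.cos(a),98.1+r*np.sin(a),0*a+h])-[b[0],b[1]]+.5)*k
        cv2.polylines(v,[np.round(q).astype(np.int32)],True,(255,0,0),1)
    out.append(v)
save("","c1",np.vstack(out)); save("scene","c1s",crop=(80,60,240,200),scale=4.5);save("top","c1t",crop=(320,160,450,300),scale=4)
print(env.state()["t"])
```

```text
10.6833
```

View pics/c1.png

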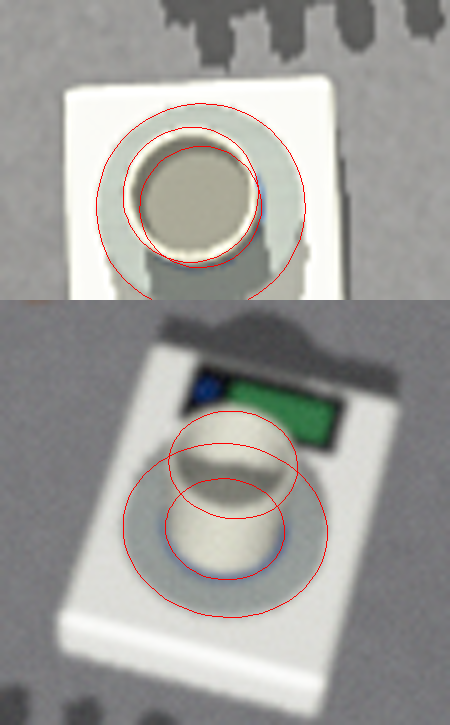

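View pics/c1s.png

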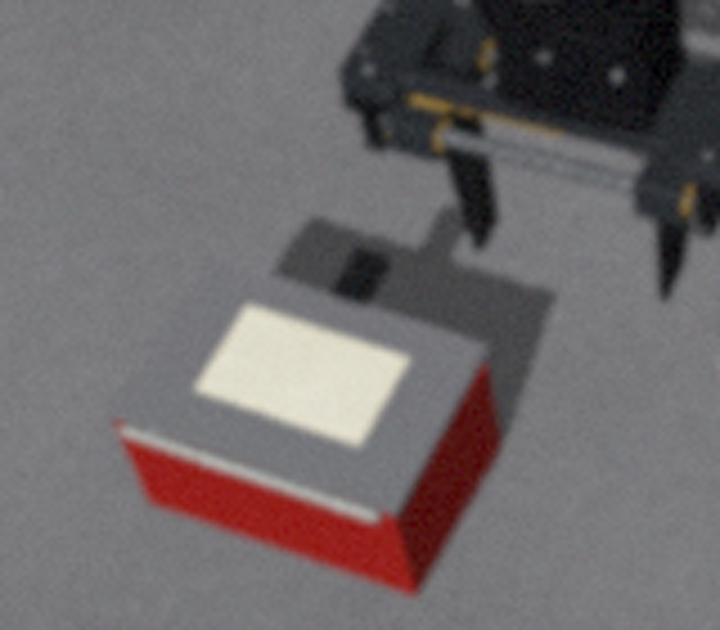

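View pics/c1t.png

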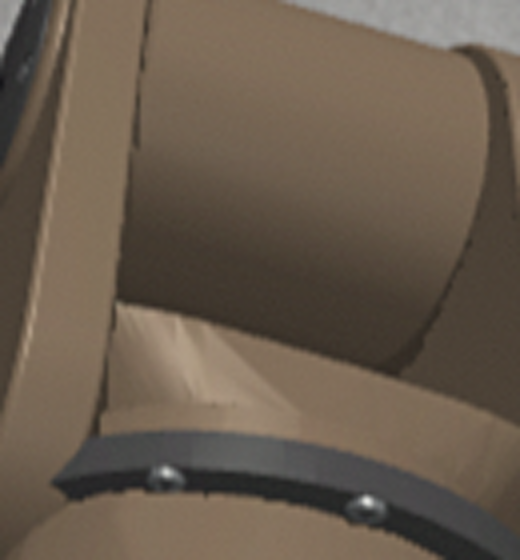

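Beaker stands upright on the pan, within about 3 mm of centre (c1 overlay). Now I'll fit the case pose and flap angle from both views.

```bash
cat > fitcase.py <<'E'
from h import *
from scipy.optimize import least_squares
sc=lambda p:(np.array(p)/4.5+[80,60]); tp=lambda p:np.array(p)/1.5
def flap(u,y,h,th): # u from hinge, h above underside ; case frame
    return [55-u*np.cos(th)+h*np.sin(th), y, 79+u*np.sin(th)+h*np.cos(th)]
obs=[("scene",lambda t:[55,85,0],sc((415,592))),("scene",lambda t:[55,-85,0],sc((150,502))),("scene",lambda t:[-55,85,0],sc((500,437))),
("scene",lambda t:flap(114,86,5,t),sc((489,346))),("scene",lambda t:flap(132,0,7,t),sc((363,271))),
("top",lambda t:[-55,85,0],tp((515,348))),("top",lambda t:[55,85,0],tp((514,281))),
("top",lambda t:flap(114,86,5,t),tp((526,351))),("top",lambda t:flap(114,-86,5,t),tp((645,354))),("top",lambda t:flap(132,0,7,t),tp((588,363)))]
def world(p,P): 
    c,s=np.cos(p[2]),np.sin(p[2]); return [p[0]+c*P[0]-s*P[1],p[1]+s*P[0]+c*P[1],P[2]]
def res(p): return np.concatenate([proj(c,world(p,f(p[3])))[0]-o for c,f,o in obs])
if __name__=="__main__":
    r=least_squares(res,[535,-258,0,0.05],x_scale=[10,10,.1,.1],loss="soft_l1")
    p=r.x;print(p,"\n",res(p).reshape(-1,2).round(1))
    print("tab",world(p,flap(132,0,5,p[3])),"hinge",world(p,[55,0,79]),"plates",world(p,[-8,35,61]),world(p,[-8,-35,61]))
E
python3 fitcase.py
```

```text
[ 5.34371550e+02 -2.58654277e+02 -4.43550283e-02  4.08485291e-02] 
 [[ 0.1  0.7]
 [-0.7  0.2]
 [ 0.   2.1]
 [-0.3 -0.1]
 [-0.5  0.8]
 [-1.4  0.7]
 [-0.6  0.7]
 [ 0.7 -0.4]
 [ 0.7  0.5]
 [-0.4  1.3]]
tab [np.float64(457.76127084655025), np.float64(-255.2539952597138), np.float64(89.38633552534472)] hinge [np.float64(589.3174566374776), np.float64(-261.0930032660447), 79] plates [np.float64(527.9313355950778), np.float64(-223.33397595643504), 61] [np.float64(524.8275015786166), np.float64(-293.26512934602425), 61]
```

Emit:
drive_tool:
  commands:
    - {"dx": -10,"dy": -35,"dz": 0,"yaw": -2.8}
    - {"dx": -10,"dy": -35,"dz": 0,"yaw": 0}
    - {"dx": -10,"dy": -35,"dz": 0,"yaw": 0}
    - {"dx": -10,"dy": -35,"dz": 0,"yaw": 0}
    - {"dx": -9,"dy": -20,"dz": 0,"yaw": 0}
  grip: 0.6

```text
t: 11.1
eef_pos: [458.0, -253.3, 216.2]
tcp_rot: [3.141, -0.001, -0.043]
ft_force: [0.1, 1.6, -0.0]
opening: 0.653
```

Emit:
drive_tool:
  commands:
    - {"dx": 0,"dy": 0,"dz": -35,"yaw": 0}
    - {"dx": 0,"dy": 0,"dz": -35,"yaw": 0}
    - {"dx": 0,"dy": 0,"dz": -25,"yaw": 0}
    - {"dx": 0,"dy": 0,"dz": 0,"yaw": 0}
    - {"dx": 0,"dy": 0,"dz": 0,"yaw": 0}

```text
t: 11.52
eef_pos: [458.3, -250.8, 120.8]
tcp_rot: [-3.141, 0.002, -0.043]
ft_force: [-0.2, -0.3, -0.3]
opening: 0.599
```

Run:
```python
from h import *
print(env.state()["eef_pos"],env.state()["tcp_rot"])
im=env.read_camera("scene");save("scene","d1s",im,crop=(90,50,220,180),scale=4.5);
im=env.read_camera("top");save("top","d1t",im,crop=(330,170,450,290),scale=4)
```

```text
[ 458.30452965 -250.75610693  120.77584351] [-3.14050968e+00  1.65401174e-03 -4.27389579e-02]
```

View pics/d1s.png

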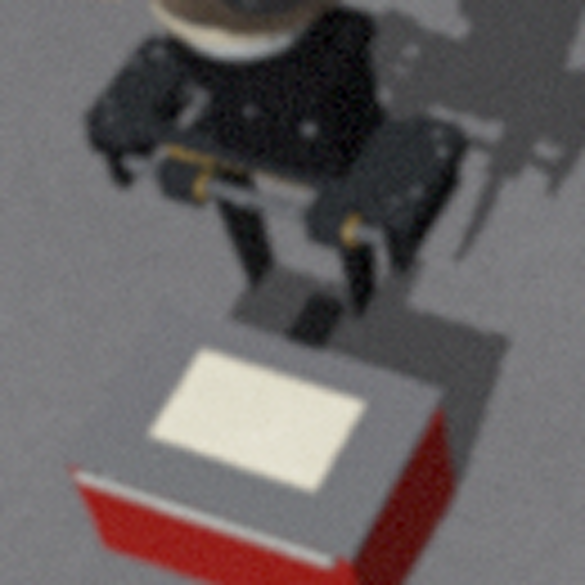

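View pics/d1t.png

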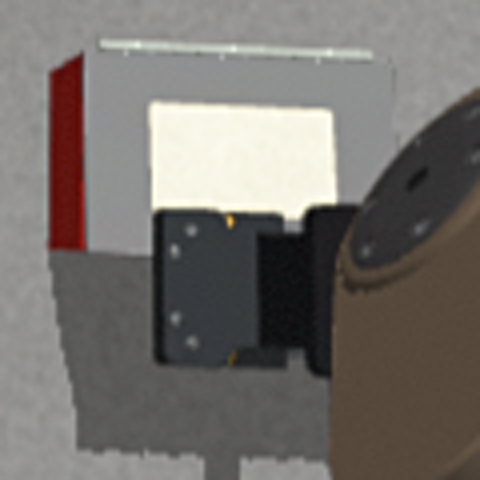

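Emit:
drive_tool:
  commands:
    - {"dx": -1,"dy": -4,"dz": -15,"yaw": 0}
    - {"dx": 0,"dy": 0,"dz": -15,"yaw": 0}
    - {"dx": 0,"dy": 0,"dz": -15,"yaw": 0}
    - {"dx": 0,"dy": 0,"dz": -5,"yaw": 0}
    - {"dx": 0,"dy": 0,"dz": 0,"yaw": 0}

```text
t: 12.03
eef_pos: [457.3, -255.7, 71.3]
tcp_rot: [3.141, -0.0, -0.044]
ft_force: [-0.9, 0.3, 0.0]
opening: 0.6
```

Emit:
drive_tool:
  commands:
    - {"dx": 0,"dy": 0,"dz": 0,"yaw": 0}
    - {"dx": 0,"dy": 0,"dz": 0,"yaw": 0}
    - {"dx": 0,"dy": 0,"dz": 0,"yaw": 0}
    - {"dx": 0,"dy": 0,"dz": 0,"yaw": 0}
    - {"dx": 0,"dy": 0,"dz": 0,"yaw": 0}
  grip: 0

```text
t: 12.45
eef_pos: [457.0, -255.9, 71.3]
tcp_rot: [3.141, -0.001, -0.044]
ft_force: [-0.5, -0.3, -0.2]
opening: 0.307
```

Emit:
drive_tool:
  commands:
    - {"dx": 0,"dy": 0,"dz": 0,"yaw": 0}
    - {"dx": 0,"dy": 0,"dz": 0,"yaw": 0}
    - {"dx": 0,"dy": 0,"dz": 0,"yaw": 0}
    - {"dx": 0,"dy": 0,"dz": 0,"yaw": 0}

```text
t: 12.78
eef_pos: [456.8, -253.8, 70.6]
tcp_rot: [-3.139, 0.001, -0.045]
ft_force: [5.3, 15.1, 1.1]
opening: 0.203
```

Run:
```python
import numpy as np
R=133;ph=np.linspace(.08,1.58,11)
u=-R*np.cos(ph);z=R*np.sin(ph)
print(np.c_[ph[1:],np.diff(u)*.999,-.044*np.diff(u),np.diff(z)].round(1)); print(79+z)
```

```text
[[ 0.2  3.1 -0.1 19.7]
 [ 0.4  6.  -0.3 19. ]
 [ 0.5  8.8 -0.4 17.9]
 [ 0.7 11.3 -0.5 16.4]
 [ 0.8 13.6 -0.6 14.5]
 [ 1.  15.7 -0.7 12.3]
 [ 1.1 17.3 -0.8  9.8]
 [ 1.3 18.6 -0.8  7.1]
 [ 1.4 19.4 -0.9  4.3]
 [ 1.6 19.9 -0.9  1.3]]
[ 89.6286543  109.32101063 128.33242243 146.23593438 162.62947219
 177.14487236 189.45615028 199.28682119 206.41610942 210.68390652
 211.99436698]
```

Emit:
drive_tool:
  commands:
    - {"dx": 0,"dy": 2,"dz": 0,"yaw": 0}
    - {"dx": 0,"dy": 0,"dz": 0,"yaw": 0}
    - {"dx": 0,"dy": 0,"dz": 0,"yaw": 0}

```text
t: 13.03
eef_pos: [456.9, -253.6, 70.8]
tcp_rot: [-3.141, 0.0, -0.045]
ft_force: [1.7, 3.3, -0.1]
opening: 0.206
```

Emit:
drive_tool:
  commands:
    - {"dx": 1,"dy": 0,"dz": 10,"yaw": 0}
    - {"dx": 2,"dy": 0,"dz": 10,"yaw": 0}
    - {"dx": 3,"dy": 0,"dz": 10,"yaw": 0}
    - {"dx": 3,"dy": 0,"dz": 9,"yaw": 0}
    - {"dx": 0,"dy": 0,"dz": 0,"yaw": 0}

```text
t: 13.45
eef_pos: [466.7, -254.0, 111.2]
tcp_rot: [3.141, -0.002, -0.044]
ft_force: [1.9, 1.1, -1.9]
opening: 0.203
```

Emit:
drive_tool:
  commands:
    - {"dx": 4,"dy": 0,"dz": 9,"yaw": 0}
    - {"dx": 5,"dy": -0.5,"dz": 9,"yaw": 0}
    - {"dx": 5,"dy": 0,"dz": 8,"yaw": 0}
    - {"dx": 6,"dy": -0.5,"dz": 8,"yaw": 0}
    - {"dx": 0,"dy": 0,"dz": 0,"yaw": 0}

```text
t: 13.87
eef_pos: [486.7, -255.0, 144.7]
tcp_rot: [3.141, -0.001, -0.044]
ft_force: [2.0, -0.4, -1.8]
opening: 0.208
```

Emit:
drive_tool:
  commands:
    - {"dx": 7,"dy": -0.5,"dz": 7,"yaw": 0}
    - {"dx": 7,"dy": 0,"dz": 7,"yaw": 0}
    - {"dx": 8,"dy": -0.5,"dz": 6,"yaw": 0}
    - {"dx": 8,"dy": -0.5,"dz": 6,"yaw": 0}
    - {"dx": 0,"dy": 0,"dz": 0,"yaw": 0}

```text
t: 14.28
eef_pos: [516.7, -256.5, 170.9]
tcp_rot: [3.141, 0.0, -0.044]
ft_force: [-6.1, -1.7, 5.8]
opening: 0.211
```

Emit:
drive_tool:
  commands:
    - {"dx": 8.5,"dy": -0.5,"dz": 5,"yaw": 0}
    - {"dx": 9,"dy": -0.5,"dz": 5,"yaw": 0}
    - {"dx": 9,"dy": 0,"dz": 4,"yaw": 0}
    - {"dx": 9.5,"dy": -0.5,"dz": 3,"yaw": 0}
    - {"dx": 0,"dy": 0,"dz": 0,"yaw": 0}

```text
t: 14.7
eef_pos: [552.5, -258.3, 186.3]
tcp_rot: [3.141, 0.001, -0.044]
ft_force: [-2.5, -5.2, -4.2]
opening: 0.205
```

Emit:
drive_tool:
  commands:
    - {"dx": 9.5,"dy": -0.5,"dz": 2,"yaw": 0}
    - {"dx": 9.5,"dy": -0.5,"dz": 2,"yaw": 0}
    - {"dx": 10,"dy": 0,"dz": 1,"yaw": 0}
    - {"dx": 10,"dy": -0.5,"dz": 0,"yaw": 0}
    - {"dx": 0,"dy": 0,"dz": 0,"yaw": 0}

```text
t: 15.12
eef_pos: [592.5, -259.4, 191.7]
tcp_rot: [3.142, -0.001, -0.044]
ft_force: [-0.4, -0.9, 0.2]
opening: 0.027
```

Run:
```python
from h import *
print(env.state()["eef_pos"],env.state()["t"])
im=env.read_camera("scene");save("scene","e1s",im,crop=(90,50,220,180),scale=4.5);
im=env.read_camera("top");save("top","e1t",im,crop=(330,150,450,270),scale=4)
```

```text
[ 592.46413402 -259.38004238  191.66935866] 15.1167
```

View pics/e1s.png

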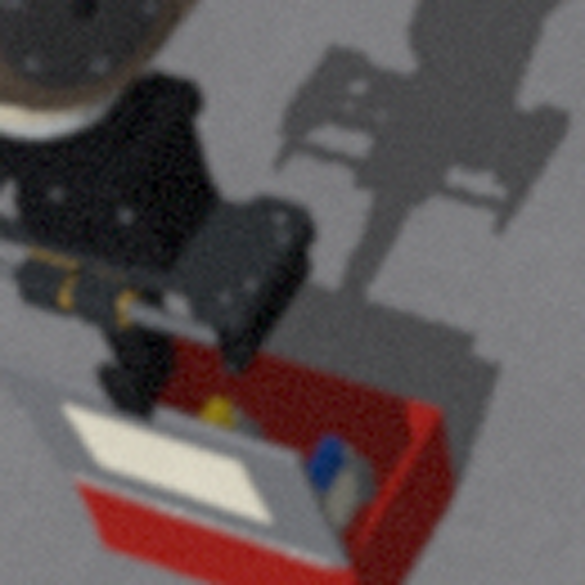

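View pics/e1t.png

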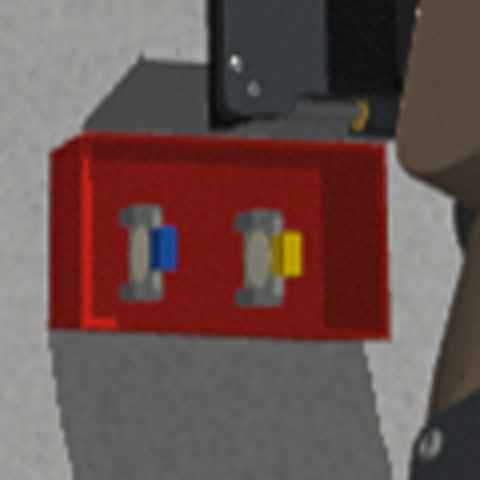

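Run:
```python
from fitcase import *
p=[534.4,-258.7,-.044]
for th in(.9,1.1,1.2,1.3,1.4,1.5,1.6,1.7):
    print(th,[((proj("scene",world(p,flap(u,y,5,th)))[0]-[90,50])*4.5).round() for u,y in((114,86),(0,86),(114,-86),(146,0))], np.array(world(p,flap(132,0,5,th))).round())
```

```text
0.9 [array([384., 354.]), array([346., 563.]), array([ 83., 259.]), array([240., 244.])] [ 511. -258.  186.]
1.1 [array([363., 367.]), array([346., 565.]), array([ 57., 270.]), array([210., 258.])] [ 534. -259.  199.]
1.2 [array([352., 377.]), array([346., 565.]), array([ 43., 279.]), array([194., 270.])] [ 546. -259.  204.]
1.3 [array([340., 390.]), array([346., 566.]), array([ 30., 290.]), array([178., 284.])] [ 559. -260.  208.]
1.4 [array([329., 404.]), array([346., 567.]), array([ 17., 303.]), array([162., 302.])] [ 572. -260.  210.]
1.5 [array([318., 420.]), array([346., 567.]), array([  4., 319.]), array([145., 322.])] [ 585. -261.  211.]
1.6 [array([307., 438.]), array([346., 568.]), array([ -8., 336.]), array([130., 344.])] [ 598. -262.  211.]
1.7 [array([296., 458.]), array([347., 569.]), array([-20., 354.]), array([115., 369.])] [ 611. -262.  209.]
```

Flap at about 1.7 rad. The crop shows the yellow tab on the right (-y) slot at about pixel (402,213) and blue on the left at about (371,212). Now measuring the yellow tab.

Emit:
drive_tool:
  commands:
    - {"dx": -15,"dy": 0,"dz": 0,"yaw": 0}
    - {"dx": -20,"dy": 0,"dz": 20,"yaw": 0}
    - {"dx": -20,"dy": 0,"dz": 30,"yaw": 0}
    - {"dx": -20,"dy": 30,"dz": 0,"yaw": 0}
  grip: 0.4

```text
t: 15.55
eef_pos: [516.6, -232.6, 246.4]
tcp_rot: [3.137, -0.007, -0.047]
ft_force: [-0.2, 0.2, 0.7]
opening: 0.229
```

Run:
```python
from fitcase import *
p=[534.4,-258.7,-.044]
it=env.read_camera("top");save("top","f1t",it,crop=(330,140,450,260),scale=5)
im=env.read_camera("scene");save("scene","f1s",im,crop=(90,50,220,180),scale=4.5)
for c in("top","scene"):
    for d in env.place_of("plate_tab",c)[:3]: print(c,d,onz(c,d["pixel"],61))
h=cv2.cvtColor(it,cv2.COLOR_RGB2HSV);m=cv2.inRange(h,(22,140,90),(35,255,255));m[:170]=0;m[260:]=0;m[:,:330]=0
ys,xs=np.nonzero(m);print(len(xs),xs.min(),xs.max(),ys.min(),ys.max(),onz("top",((xs.min()+xs.max())/2,(ys.min()+ys.max())/2),65))
w=world(p,[-8,-35,0])
def box(x0,y0,z0):return [[w[0]+a,w[1]+b,z] for a in(-12,12) for b in (-5,5) for z in(51,71)]
q=proj("top",box(0,0,0));print("model tab px",q.min(0),q.max(0),world(p,[-8,-35,61]))
print(env.state()["eef_pos"])
```

```text
scene {'pixel': [135.8, 146.7], 'conf': 0.39} [ 531.71732808 -293.01516986   61.        ]
scene {'pixel': [285.8, 182.6], 'conf': 0.31} [512.96839906  91.54495288  61.        ]
3 413 416 222 226 [ 500.19408276 -319.44398835   65.        ]
model tab px [397.11629949 207.61256246] [405.84119285 218.855321  ] [np.float64(524.8682396092835), np.float64(-293.31423903329335), 61]
[ 515.77475783 -228.87409064  242.81261688]
```

View pics/f1t.png

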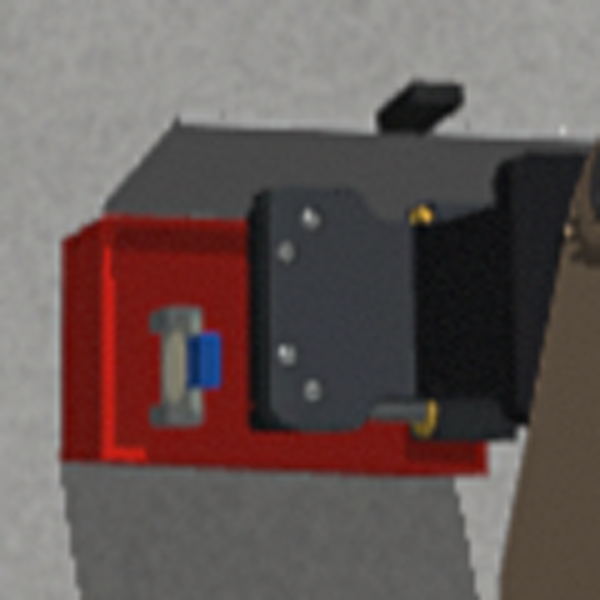

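View pics/f1s.png

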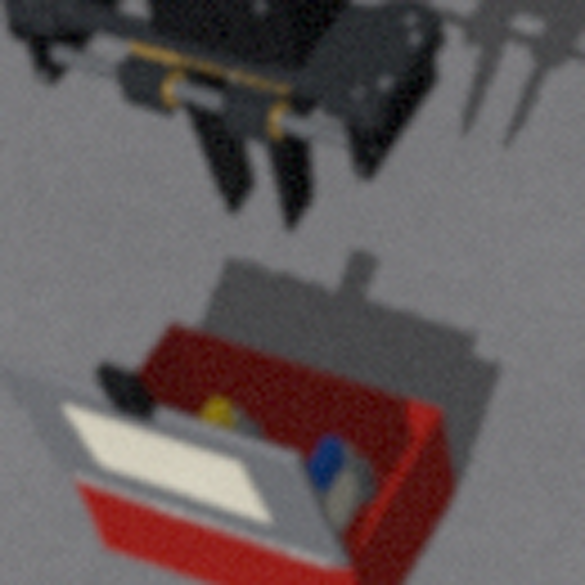

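Emit:
drive_tool:
  commands:
    - {"dx": 4,"dy": -32,"dz": 0,"yaw": 0}
    - {"dx": 4,"dy": -31,"dz": -10,"yaw": 0}
    - {"dx": 0,"dy": 0,"dz": -35,"yaw": 0}
    - {"dx": 0,"dy": 0,"dz": -35,"yaw": 0}
    - {"dx": 0,"dy": 0,"dz": 0,"yaw": 0}

```text
t: 16.17
eef_pos: [522.0, -291.7, 155.6]
tcp_rot: [-3.137, 0.008, -0.045]
ft_force: [0.1, 0.6, -1.7]
opening: 0.402
```

Emit:
drive_tool:
  commands:
    - {"dx": 0,"dy": 0,"dz": -25,"yaw": 0}
    - {"dx": 0,"dy": 0,"dz": -25,"yaw": 0}
    - {"dx": 0,"dy": 0,"dz": 0,"yaw": 0}
    - {"dx": 0,"dy": 0,"dz": 0,"yaw": 0}

```text
t: 16.5
eef_pos: [524.3, -292.4, 112.4]
tcp_rot: [-3.141, 0.001, -0.044]
ft_force: [-0.4, -0.6, 0.7]
opening: 0.398
```

Run:
```python
from h import *
print(env.state()["eef_pos"],env.state()["tcp_rot"],env.state()["t"])
im=env.read_camera("scene");save("scene","g1s",im,crop=(90,70,200,180),scale=5.5)
save("top","g1t",crop=(340,150,450,260),scale=5)
```

```text
[ 524.29691626 -292.38831888  112.36716201] [-3.14106572e+00  8.52700814e-04 -4.39111741e-02] 16.5
```

View pics/g1s.png

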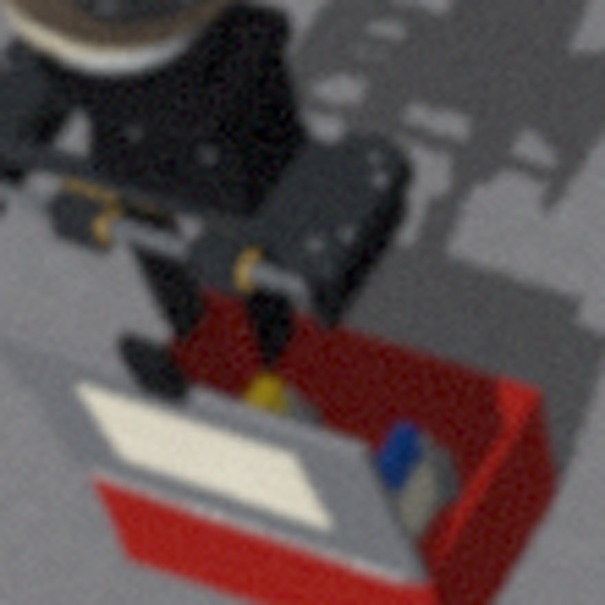

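View pics/g1t.png

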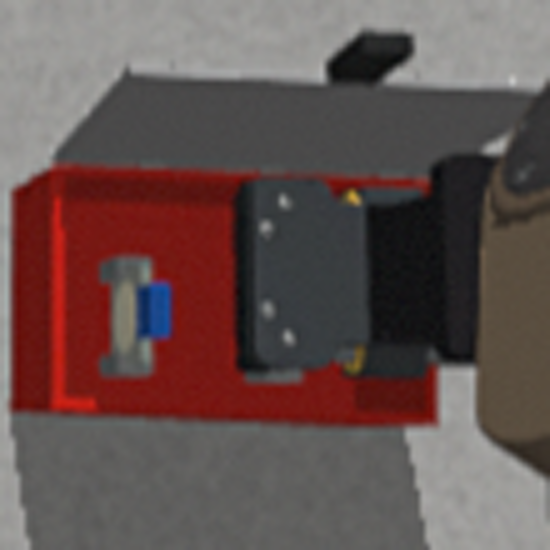

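Emit:
drive_tool:
  commands:
    - {"dx": 0,"dy": -0.5,"dz": -15,"yaw": 0}
    - {"dx": 0,"dy": 0,"dz": -12,"yaw": 0}
    - {"dx": 0,"dy": 0,"dz": -12,"yaw": 0}
    - {"dx": 0,"dy": 0,"dz": 0,"yaw": 0}

```text
t: 16.93
eef_pos: [523.3, -292.4, 71.3]
tcp_rot: [-3.14, 0.002, -0.044]
ft_force: [-1.0, -0.7, -0.7]
opening: 0.399
```

Emit:
drive_tool:
  commands:
    - {"dx": 0,"dy": 0,"dz": -8,"yaw": 0}
    - {"dx": 0,"dy": 0,"dz": -8,"yaw": 0}
    - {"dx": 0,"dy": 0,"dz": -8,"yaw": 0}
    - {"dx": 0,"dy": 0,"dz": -8,"yaw": 0}
    - {"dx": 0,"dy": 0,"dz": 0,"yaw": 0}

```text
t: 17.35
eef_pos: [523.3, -292.4, 39.1]
tcp_rot: [-3.14, 0.002, -0.044]
ft_force: [-0.6, 0.5, -0.2]
opening: 0.4
```

Emit:
drive_tool:
  commands:
    - {"dx": 0.5,"dy": 0,"dz": 2,"yaw": 0}
    - {"dx": 0,"dy": 0,"dz": 0,"yaw": 0}
    - {"dx": 0,"dy": 0,"dz": 0,"yaw": 0}
    - {"dx": 0,"dy": 0,"dz": 0,"yaw": 0}
    - {"dx": 0,"dy": 0,"dz": 0,"yaw": 0}
  grip: 0

```text
t: 17.77
eef_pos: [524.5, -292.9, 43.2]
tcp_rot: [3.141, -0.0, -0.044]
ft_force: [-0.3, -0.0, -0.5]
opening: 0.109
```

Emit:
drive_tool:
  commands:
    - {"dx": 0,"dy": 0,"dz": 0,"yaw": 0}
    - {"dx": 0,"dy": 0,"dz": 0,"yaw": 0}
    - {"dx": 0,"dy": 0,"dz": 0,"yaw": 0}
    - {"dx": 0,"dy": 0,"dz": 0,"yaw": 0}

```text
t: 18.1
eef_pos: [524.5, -292.9, 43.1]
tcp_rot: [3.141, -0.0, -0.044]
ft_force: [0.1, 0.8, 3.9]
opening: 0.103
```

```bash
sed -i '$d' w.py; echo 'print(s["opening"])' >>w.py; python3 w.py
```

```text
[ 524.49957882 -292.86943181   43.07804211] [-0.73551094  0.80859802  4.88117957] [0.20059655 0.41954612 0.59452633] 18.4
0.10282434004646389
```

Emit:
drive_tool:
  commands:
    - {"dx": 0,"dy": 0,"dz": 5,"yaw": 0}
    - {"dx": 0,"dy": 0,"dz": 8,"yaw": 0}
    - {"dx": 0,"dy": 0,"dz": 10,"yaw": 0}
    - {"dx": 0,"dy": 0,"dz": 10,"yaw": 0}
    - {"dx": 0,"dy": 0,"dz": 10,"yaw": 0}

```text
t: 18.82
eef_pos: [524.5, -292.9, 87.2]
tcp_rot: [3.141, -0.0, -0.044]
ft_force: [1.0, 0.9, -0.1]
opening: 0.103
```

Emit:
drive_tool:
  commands:
    - {"dx": 0,"dy": 0,"dz": 15,"yaw": 0}
    - {"dx": 0,"dy": 0,"dz": 20,"yaw": 0}
    - {"dx": 0,"dy": 0,"dz": 25,"yaw": 0}
    - {"dx": 0,"dy": 0,"dz": 25,"yaw": 0}
    - {"dx": 0,"dy": 0,"dz": 20,"yaw": 0}

```text
t: 19.23
eef_pos: [524.5, -292.9, 193.7]
tcp_rot: [3.14, -0.002, -0.044]
ft_force: [-0.4, -0.5, -0.3]
opening: 0.103
```

Emit:
drive_tool:
  commands:
    - {"dx": 0,"dy": 0,"dz": 15,"yaw": 0}
    - {"dx": 0,"dy": 0,"dz": 10,"yaw": 0}
    - {"dx": 0,"dy": 0,"dz": 0,"yaw": 0}
    - {"dx": 0,"dy": 0,"dz": 0,"yaw": 0}

```text
t: 19.57
eef_pos: [524.3, -292.8, 216.1]
tcp_rot: [3.141, -0.0, -0.044]
ft_force: [-0.3, -0.2, -0.8]
opening: 0.102
```

```bash
python3 w.py
python3 - <<'E'
from h import *
im=env.read_camera("scene");save("scene","h1s",im,crop=(80,40,220,180),scale=5)
save("top","h1t",crop=(340,140,460,260),scale=4)
E
```

```text
[ 524.24931637 -292.72066082  215.03938457] [-0.16179183  0.17618404 -0.91046101] [0.60893388 0.33456837 0.58010794] 19.8667
0.1069267721195155
```

View pics/h1s.png

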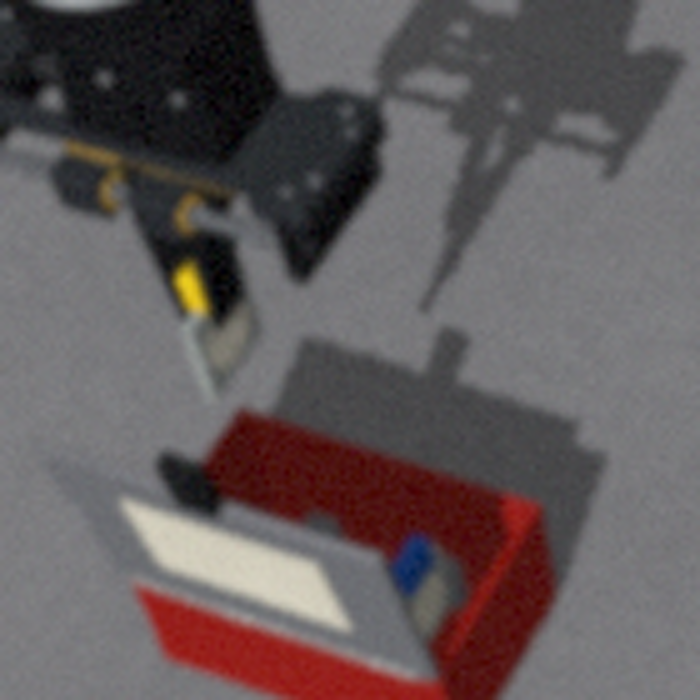

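View pics/h1t.png

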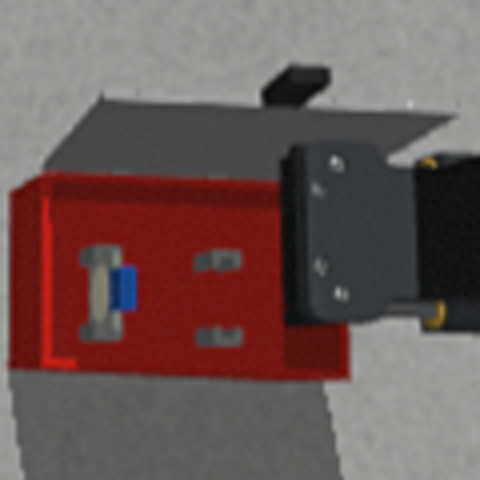

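Emit:
drive_tool:
  commands:
    - {"dx": 0,"dy": 15,"dz": 0,"yaw": 0}
    - {"dx": 0,"dy": 30,"dz": 0,"yaw": 0}
    - {"dx": 0,"dy": 35,"dz": 0,"yaw": 0}
    - {"dx": 0,"dy": 35,"dz": 0,"yaw": 0}
    - {"dx": 0,"dy": 35,"dz": 0,"yaw": 0}

```text
t: 20.38
eef_pos: [523.8, -140.7, 215.7]
tcp_rot: [-3.141, 0.0, -0.045]
ft_force: [1.1, 0.1, 0.4]
opening: 0.101
```

Emit:
drive_tool:
  commands:
    - {"dx": 4,"dy": 35,"dz": 0,"yaw": 0}
    - {"dx": 4,"dy": 35,"dz": 0,"yaw": 0}
    - {"dx": 4,"dy": 35,"dz": 0,"yaw": 0}
    - {"dx": 4,"dy": 35,"dz": 0,"yaw": 0}
    - {"dx": 4,"dy": 35,"dz": 0,"yaw": 0}

```text
t: 20.8
eef_pos: [543.9, 34.6, 215.9]
tcp_rot: [-3.142, -0.0, -0.044]
ft_force: [0.4, 0.2, -0.9]
opening: 0.107
```

Emit:
drive_tool:
  commands:
    - {"dx": 0,"dy": 30,"dz": 0,"yaw": 0}
    - {"dx": 0,"dy": 20,"dz": 0,"yaw": 0}
    - {"dx": 0,"dy": 15,"dz": 0,"yaw": 0}
    - {"dx": 0,"dy": 0,"dz": 0,"yaw": 0}
    - {"dx": 0,"dy": 0,"dz": 0,"yaw": 0}

```text
t: 21.22
eef_pos: [543.9, 98.1, 215.8]
tcp_rot: [3.141, 0.0, -0.042]
ft_force: [0.3, -0.4, -0.8]
opening: 0.105
```

Emit:
drive_tool:
  commands:
    - {"dx": 1,"dy": 0,"dz": -10,"yaw": 0}
    - {"dx": 0,"dy": 0,"dz": -10,"yaw": 0}
    - {"dx": 0,"dy": 0,"dz": -7,"yaw": 0}
    - {"dx": 0,"dy": 0,"dz": 0,"yaw": 0}
    - {"dx": 0,"dy": 0,"dz": 0,"yaw": 0}

```text
t: 21.63
eef_pos: [545.2, 96.6, 188.1]
tcp_rot: [3.141, 0.002, -0.045]
ft_force: [0.1, -0.3, -0.2]
opening: 0.101
```

```bash
python3 w.py
python3 - <<'E'
from h import *
s=env.state();print(s["eef_pos"],s["tcp_rot"],s["qvel"].round(3) if hasattr(s["qvel"],"round") else s["qvel"])
a=np.linspace(0,2*np.pi,60)
im=env.read_camera("scene");b=(230,90,340,240);k=4
v=cv2.resize(im[b[1]:b[3],b[0]:b[2]],None,fx=k,fy=k,interpolation=cv2.INTER_CUBIC)
x,y,z=s["eef_pos"];yw=-.044
def pl(P,col):
    q=(proj("scene",P)-[b[0],b[1]]+.5)*k; cv2.polylines(v,[np.round(q).astype(np.int32)],True,col,1)
pl(np.c_[545.8+28*np.cos(a),98.1+28*np.sin(a),0*a+58],(255,0,0))
pl(np.c_[545.8+29*np.cos(a),98.1+29*np.sin(a),0*a+113],(255,0,0))
pl([[x+u*np.cos(yw),y+u*np.sin(yw),z-38+h] for u,h in((-22,0),(22,0),(22,46),(-22,46))],(0,255,0))
save("scene","i1",v); save("scene","i2",im,scale=1.5); save("top","i3",scale=1.5)
E
```

```text
[545.53321303  97.15144307 189.16147021] [-0.07335218 -0.07033577 -0.23976014] [0.39091786 0.5565206  0.59553239] 21.9333
0.10494878375680713
[545.53321303  97.15144307 189.16147021] [ 3.14157238e+00 -5.88349373e-04 -4.42840617e-02] [ 0.002  0.001  0.001  0.002 -0.001 -0.   ]
```

View pics/i1.png

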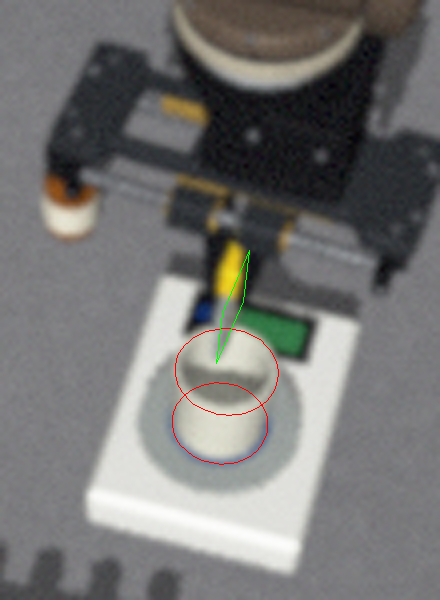

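View pics/i2.png

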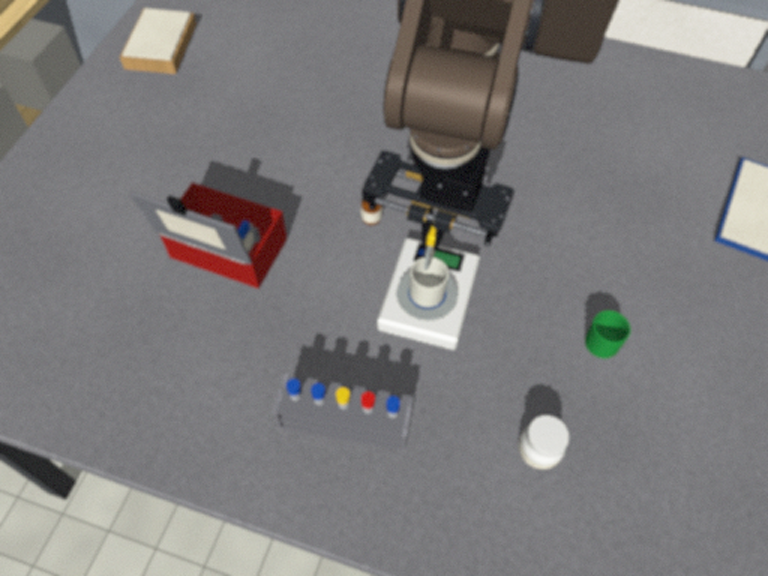

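View pics/i3.png

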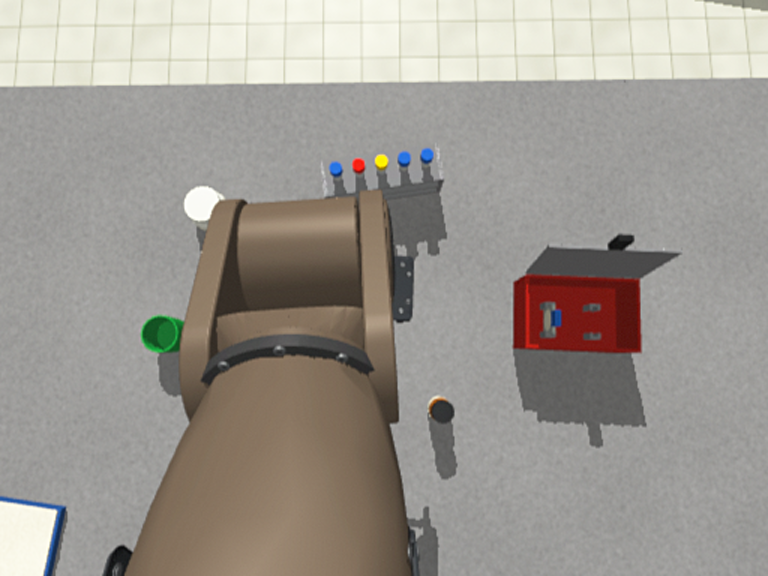

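Run:
```python
from h import *
s=env.state()
im=env.read_camera("scene");b=(265,135,310,185);k=12
v=cv2.resize(im[b[1]:b[3],b[0]:b[2]],None,fx=k,fy=k,interpolation=cv2.INTER_CUBIC);v0=v.copy()
x,y,z=s["eef_pos"];yw=-.044;z-=38
c,sn=np.cos(yw),np.sin(yw)
def box(u,w,h0,h1,col):
    P=np.array([[x+a*u*c-d*w*sn,y+a*u*sn+d*w*c,z+h] for h in(h0,h1) for a,d in((-1,-1),(1,-1),(1,1),(-1,1))])
    q=np.round((proj("scene",P)-[b[0],b[1]]+.5)*k).astype(np.int32)
    for i,j in((0,1),(1,2),(2,3),(3,0),(4,5),(5,6),(6,7),(7,4),(0,4),(1,5),(2,6),(3,7)): cv2.line(v,tuple(map(int,q[i])),tuple(map(int,q[j])),col,1)
box(22,2.5,0,46,(0,255,0));box(12,5,46,66,(255,0,255))
save("","j1",cv2.resize(np.hstack([v0,v]),None,fx=.72,fy=.72))
```

```text
(no output)
```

View pics/j1.png

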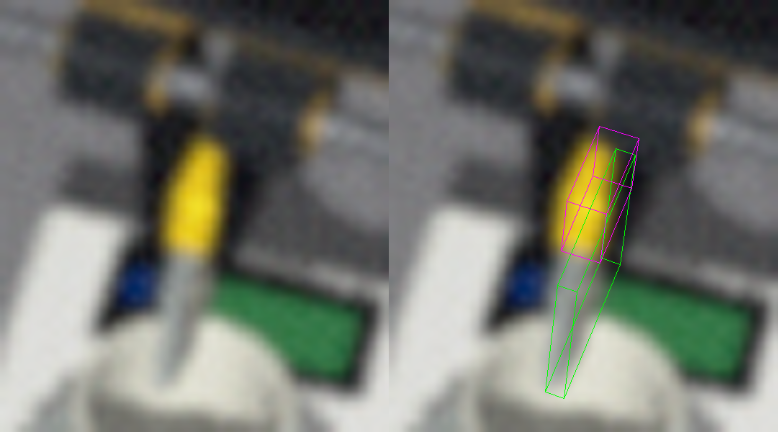

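The plate model matches the picture to about 1 px: upright, centred over the beaker, about 38 mm above the rim. Handing in.

```bash
python3 -c "
from cell import env
print(env.job_done()); s=env.state(); print(s['t'],s['eef_pos'],s['opening'])"
```

```text
the job is handed in; nothing more can be done
None
the job is handed in; nothing more can be done
```

I set the white beaker on the pan and let go, opened the flap, and drew out the yellow-tabbed plate. I handed the job in with the plate held over the beaker, at about 22 of the 72 s allowed. No verdict was reported.

**Last checks, from camera overlays and the state:**
- **Beaker:** upright and about 2–3 mm from the pan centre. I judged contact from a 1.4 N rise in force, which is about 2 mm of pan travel; the pan joint itself can't be read.
- **Flap:** still standing open at about 1.7 rad.
- **Plate:** upright within what the picture shows. Its lower edge is about 38 mm above the rim and within about 3 mm of the beaker axis. The gripper opening reads about 10 mm, the tab's thickness, and the arm was still.
- **Bystanders:** the blue-tabbed plate is still in its slot. The amber bottle and tube rack look unmoved. The white jar is unmoved in the scene view and partly hidden by the arm from above.

**What did not go as planned:**
- The flap's pull tab slipped out of the fingers near the end of the lift, so the flap went slightly past the 1.55 rad I aimed for.
- Some rows fell a few millimetres short of their target, which I corrected in later moves.
- The networks' beaker and plate positions differed by up to about 10 mm between cameras. I used my own model overlays and fits instead.

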